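# Feed a bottle cap and gather the caps in a corner of the tote

## Task

Push the feeder's sprung plunger all the way in, so that it pushes its bottle cap into the tote, and let it spring back out. Then lift the tote by its handle tab and tip it well over until all three caps have slid together into the corner with the raised walls. Finish while still holding it there, tilted, still and well clear of the worktop and the feeder, with no cap spilled and the other things on the bench left where they stand.

Things in the scene. Friction and masses are not known exactly. Their poses are not given: they have to be found in the camera images.
- feeder: Bottle-cap feeder, metal stand fixed to the worktop, 80 (x) x 225 (y) x 100 mm high. Origin: on the worktop under the exit edge of its deck; z up, +y points from the exit edge back to the plunger's push disc; the plunger moves toward -y. Deck 62 mm up, y = 0 to 137 mm; a 96 mm high bearing block at y = 125 to 136 mm. One cap lies on the deck between low guides.
- plunger (a joint): Sprung plunger of the feeder: 0 = out (rest), grows as it is pushed in (toward the feeder's -y), 0.065 m = the stop, fully through its stroke. The spring takes 1.5 N at the start and 5.4 N at the stop, plus damping (about 1.2 N at 0.1 m/s); let go, it returns to 0 by itself within about a second.
- plunger_face (a point): Centre of the outer flat face of the push disc (black, 44 mm diameter, 12 mm thick, upright, face normal along the feeder's +y), 78 mm above the worktop; moves with the plunger. There is free space behind it for a fingertip to push it toward the feeder's -y.
- tote: Loose open tote, smooth grey plastic, about 0.16 kg, outside 186 (x) x 136 (y) mm, walls and floor 3 mm, rim 50 mm high; its +y side stands some mm off the feeder's exit edge. Origin: centre of the underside; z up, -x the end with the handle tab (near the robot). Walls at the -x, -y corner (near right) rise to 78 mm. Caps start to slide at 11 to 17 degrees of tilt, along a wall at up to 31.
- tote_grip (a point): Point to grip on the handle tab, an upright plate 10 mm thick (along the tote's x), 60 mm wide (along its y), top edge 98 mm above the tote's underside; the point is in the middle of the plate, 80 mm above the underside and 98 mm from the tote's centre toward -x. The rim beside it is 30 mm below.
- tote_corner (a point): The corner to gather in: inner floor point of the tote's raised corner (90 mm toward -x, 65 mm toward -y of the tote's centre, 3 mm above its underside). Caps lying in a touching row along a wall from this corner count as gathered.
- tote_corner_left (a point): Inner floor corner of the tote at -x, +y (90, 65, 3 mm).
- tote_corner_far_left (a point): Inner floor corner of the tote at +x, +y.
- tote_corner_far_right (a point): Inner floor corner of the tote at +x, -y.
- cap_fed: White screw cap, 40 mm diameter, 19 mm high, hollow, about 12 g, origin at the centre of its closed face, which lies down. It lies on the feeder's deck.
- cap_a: Same kind of cap, lying in the far half of the tote. Origin as for cap_fed.
- cap_b: Same kind of cap, lying in the far half of the tote. Origin as for cap_fed.
- mouse: Bystander, not to be disturbed: black computer mouse, 113x60x36 mm. Origin at the centre of its underside.
- tape_roll: Bystander, not to be disturbed: roll of brown paper tape, 84 across, 18 mm high. Origin at the centre of its underside.
- reagent_bottle: Bystander, not to be disturbed: small white bottle, 50 across, 100 mm high. Origin at the centre of its underside.
- tube_one: Bystander, not to be disturbed: capped sample tube, 41 across, 94 mm high. Origin at the centre of its underside.
- tube_two: Bystander, not to be disturbed: capped sample tube, 41 across, 94 mm high. Origin at the centre of its underside.
- tip_box: Bystander, not to be disturbed: pipette tip box, 90x116x66 mm. Origin at the centre of its underside.
- beaker: Bystander, not to be disturbed: small glass beaker, 76 across, 85 mm high, on the left. Origin at the centre of its underside.
Things that resemble listed ones, but are neither listed nor needed, are in the scene too. Leave any green or turquoise look-alike of the cap_fed alone.

How it is judged:
On the way, in this order (a step that is already met when the one before it is completed fails the run):
1. the plunger is pushed fully through its stroke (at least 61 of 65 mm) (value of joint plunger above 0.061 m), for 0.1 s.
2. the plunger has sprung back and the fed cap lies in the tote (value of joint plunger below 0.008 m and x of cap_fed in the frame of tote between -0.093 and 0.093 m and y of cap_fed in the frame of tote between -0.068 and 0.068 m and z of cap_fed in the frame of tote between -0.003 and 0.06 m), for 0.2 s.
At the end, for the whole second after the job is handed in: The gripper holds the tote still, all four floor corners at least 30 mm above the worktop and free of the feeder, tilted by at least 15 degrees; the centres of all three caps lie inside the tote within 110 mm of its raised corner and at rest; the plunger is out (distance between each of cap_fed, cap_a, cap_b and tote_corner below 0.11 m and z of cap_fed in the frame of tote between -0.003 and 0.06 m and z of cap_a in the frame of tote between -0.003 and 0.06 m and z of cap_b in the frame of tote between -0.003 and 0.06 m and linear speed of each of cap_fed, cap_a, cap_b, tote below 0.04 m/s and angle between tote's own z axis and vertical above 0.26 rad and height (world z) of each of tote_corner, tote_corner_left, tote_corner_far_left, tote_corner_far_right above 0.03 m and contact force between tote and the fingers above 1 N and contact force between tote and feeder below 0.2 N and value of joint plunger below 0.008 m); the arm keeps its last pose, push and grip.
It fails at once if a bystander is displaced by more than 30 mm (distance of any of mouse, tape_roll, reagent_bottle, tube_one, tube_two, tip_box, beaker from where it was at the start of the episode above 0.03 m).
It also fails if it takes over 54 s, if anything falls off the work surface, if the arm or the gripper's body presses on something with over 40 N, if the wrist force passes 120 N, or if a joint passes its speed limit or range.

## Robot

A 6-joint arm with a two-finger parallel gripper is mounted at the origin on a cart in front of the work surface, level with it; the furniture and walls round the work are solid. World frame = base frame: x ahead of the robot, y to its left, z up, the work surface at z = 0. Lengths are in m, angles in rad, forces in N, time in s.
With the tool pointing down it reaches from about 0.35 to 0.975 m from the base axis. Payload 4.9 kg.
Tool frame: the origin (TCP) lies at the centre of the arm's flange, where the gripper is bolted on; the fingertips stand 173 mm ahead of it and the grasp point (between the pads) lies 155 mm ahead of it (ctrl.finger_overhang is the distance from the TCP to the fingertips, in m); z points along the fingers, y is the direction in which the jaws open and shut (so a half turn about z gives the same grasp; the last joint's range is limited). The gripper opens to 85 mm and grips with 20 to 120 N. Pads are 22 mm wide; open, the fingers measure 114 mm over their backs; the gripper's body (76 mm by 85 mm) begins 54 mm behind the grasp point. The pads swing forward as they close: fully open they stand 13 mm farther back than shut.
Start: joints at [-0.119, 0.053, 1.613, -0, 1.476, -0.119], TCP at [0.625, 0, 0.405] pointing down, gripper open.
Joint ranges: [-3.01, 3.01], [-1.01, 2.22], [0.06, 2.58], [-1.02, 4.17], [0.09, 2.62], [-3.14, 3.14]. Speed limits (rad/s): [2.57, 2.57, 3.14, 3.14, 3.14, 3.14].

## Interface

Orientations are given as a rotation vector (axis times angle).
In Python, from station import ctrl, eyes, spotter gives the robot as it stands.
- The arm moves only by the shell command python3 -m crank 'ROWS' [FORCE]. ROWS is JSON, a list of rows, each a list of 7 numbers: the turn, a rotation vector about the tool's x, y, z in rad, then the shift along the tool's x, y, z in mm, then the closure, from -1 (fully open) to 1 (shut). A call has 1 to 8 rows; each row shifts and turns the pose as measured when the row begins, along the tool's axes as they then stand; what a row does not reach is not made up. A row lasts 1/12 s, in which the tool goes at most 41.7 mm and 7.16 degrees, less where a joint would pass 70% of its speed; a pose out of reach is approached as far as the arm can. A call is refused whole if a number of a shift passes 41.7 or a number of a turn 0.125, either way. A call with a gripper value outside its range is refused whole. The fingers move at their own pace and stop on an object; FORCE is the grip in N (left out, the last holds). Time passes only in rows, so rows that do not move let the fingers close. It gives the time, the measured TCP pose, the force and the opening at its end, in the units of the state.
- ctrl.get_obs(): the state, without advancing time (a new reading comes with each control period).
- eyes.get_image(name): name is "scene" or "side" or "wrist"; returns a dict with "image" (384x512x3 uint8, red, green, blue), "vertical_fov" (degrees; the focal length in pixels is half the picture's height over the tangent of half this angle, whatever the lens; pixels are square), "cx", "cy" (the principal point, pixels), "rvec" (rotation vector, rad) and "tvec" (3), from world to camera coordinates, as OpenCV has them; the wrist camera has in their place "mount" (4x4, takes a point from camera to tool coordinates, whose origin is the TCP and whose axes are the flange's). Camera axes: x right, y down, z forward; pixel columns grow to the right and rows downward; lengths in m; the calibration is good to about 2 mm. A picture is of the moment at which its call begins: read the wrist's pose just before it. There is no depth.
- ctrl.finish_job(): hands the job in, once; it reports no verdict.
Trained networks look in a picture, given as the dict that the camera call returned (one of the last four; its "shot" number tells which), for a name from the list of things; names that differ only in an ending like _2 or _b are one class to them, and where a whole thing is asked for, a point or a joint stands for the part that bears it (a point fixed in the world has none). Each returns a list of dicts, best first, with "confidence" (0 to 1); they miss things now and then, are a little off and sometimes report something else, mostly with a low value. They report only what shows in the picture. A call takes as long as a camera call. They do not tell look-alikes from the thing itself.
- spotter.look_for(query, picture): "centre" ([x, y, z] in m, in world coordinates, good to about 4 mm: the middle of the surface that is visible of it).
- spotter.outline_of(query, picture): "region" (384x512 bool, what is visible of it).
- spotter.mark_of(query, picture): "centre" ([x, y, z] in m, in world coordinates, good to about 4 mm: a listed point, or the origin of a listed thing).
The state is a dict: "t": time; "q": joint angles; "dq": joint speeds; "effort": joint torques, N m; "tool_pos": TCP position; "tool_rot": TCP orientation; "contact_force": force on the tool from outside, world axes, zero at the start; "wrist_torque": the same for the moment, N m; "opening": finger opening in m.
Only numpy, scipy, OpenCV 4.12 (cv2) and the standard library are available. Lean on these libraries where they do the work, as an engineer would, in place of code of your own. Each camera call takes 0.05 s, during which the arm holds its last target.

## Working session

There is one attempt and no reset: what is moved stays moved. The work goes in short steps, Python scripts to look and compute and a shell command to move; the robot and the scene stay as the last step left them, time stands still between calls to the robot, and variables do not carry over. Pictures are saved under pics/ and viewed, and the job is handed in when it is done.

```bash
ls; mkdir -p pics
cat > h.py <<'E'
import numpy as np, cv2, json
from scipy.spatial.transform import Rotation as R
from station import ctrl, eyes, spotter
def st():
    o=ctrl.get_obs(); return o
def save(p,n): cv2.imwrite('pics/'+n,cv2.cvtColor(p['image'],cv2.COLOR_RGB2BGR))
def proj(p,X):
    f=192/np.tan(np.radians(p['vertical_fov']/2)); X=R.from_rotvec(p['rvec']).as_matrix()@np.array(X)+p['tvec']
    return [round(float(f*X[0]/X[2]+p['cx']),1),round(float(f*X[1]/X[2]+p['cy']),1)]
E
python3 - <<'E'
from h import *
print(st())
for c in ['scene','side']:
    p=eyes.get_image(c); save(p,c+'0.png'); print(c,p['shot'],p['vertical_fov'],p['tvec'],p['rvec'])
    for q in ['tote','tote_grip','tote_corner','tote_corner_left','tote_corner_far_left','tote_corner_far_right','plunger_face','feeder','cap_fed','mouse','tape_roll','reagent_bottle','tube_one','tip_box','beaker']:
        print(q,[(np.round(r['centre'],3).tolist(),round(r['confidence'],2),proj(p,r['centre'])) for r in spotter.mark_of(q,p)])
print(st()['t'])
E
```

```text
pics
{'t': 0.0, 'q': array([-1.18979805e-01,  5.33558369e-02,  1.61430109e+00, -5.01173016e-06,
        1.47595529e+00, -1.18959221e-01]), 'dq': array([ 1.67859691e-03, -3.48608283e-04, -7.60541573e-04,  9.62262267e-05,
       -1.12853586e-03, -3.48625791e-04]), 'effort': array([ 2.70554956e-04, -3.93670499e+01, -3.70175600e+01, -1.62778279e-04,
        6.93513779e-03, -6.06393527e-06]), 'tool_pos': array([6.24733964e-01, 4.43076419e-05, 4.03459042e-01]), 'tool_rot': array([-2.22034304e+00, -2.22029840e+00,  1.96624282e-03]), 'contact_force': array([ 0.00566048, -0.28310766, -0.71139388]), 'wrist_torque': array([0.00953081, 0.04727122, 0.04134592]), 'opening': 0.08511604331974665}
scene 1 43.49338354133633 [-0.23036302  0.37818041  1.32342061] [ 2.20013298 -1.16505952  0.44292525]
tote [([0.53, -0.163, 0.001], 0.83, [314.8, 222.7])]
tote_grip [([0.435, -0.147, 0.084], 0.72, [297.5, 225.0])]
tote_corner [([0.425, -0.209, 0.003], 0.91, [311.2, 252.1])]
tote_corner_left [([0.458, -0.083, 0.005], 0.93, [282.0, 225.6])]
tote_corner_far_left [([0.631, -0.122, 0.004], 0.94, [318.9, 196.6]),
[... 2026 characters left out ...]
, 0.72, [283.2, 253.2]), ([0.327, 0.35, -0.003], 0.67, [160.5, 182.6]), ([0.583, -0.218, 0.002], 0.52, [351.0, 274.2]), ([0.36, 0.233, -0.001], 0.37, [186.6, 200.3])]
tape_roll [([0.369, 0.049, 0.001], 0.58, [218.8, 237.9]), ([0.413, 0.149, -0.001], 0.3, [216.7, 210.9]), ([0.425, -0.211, 0.006], 0.16, [294.0, 297.6])]
reagent_bottle [([0.413, 0.153, -0.002], 0.87, [216.1, 210.3]), ([0.462, -0.089, 0.008], 0.31, [278.5, 256.6])]
tube_one [([0.599, -0.143, 0.002], 0.71, [336.4, 251.9]), ([0.466, 0.33, 0.002], 0.51, [205.6, 171.3])]
tip_box [([0.464, 0.329, -0.001], 0.57, [205.3, 172.3])]
beaker [([0.598, 0.331, -0.004], 0.95, [243.2, 160.6]), ([0.634, -0.123, 0.006], 0.75, [342.4, 241.0])]
1.6
```

Run:
```python
import cv2
for c in ['scene','side']:
    i=cv2.imread(f'pics/{c}0.png'); cv2.imwrite(f'pics/{c}0b.png',cv2.resize(i[110:340,110:410],(780,598),interpolation=cv2.INTER_CUBIC))
```

```text
(no output)
```

View pics/scene0b.png

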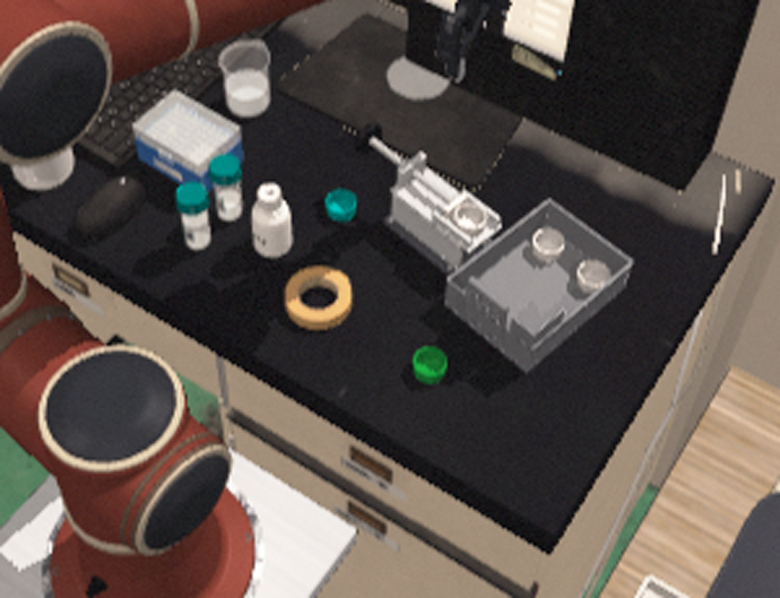

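View pics/side0b.png

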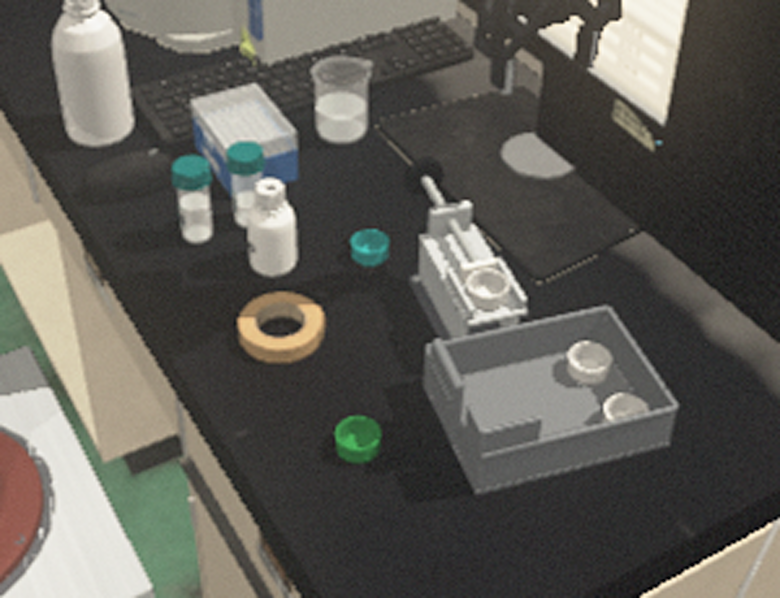

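View pics/scene0.png

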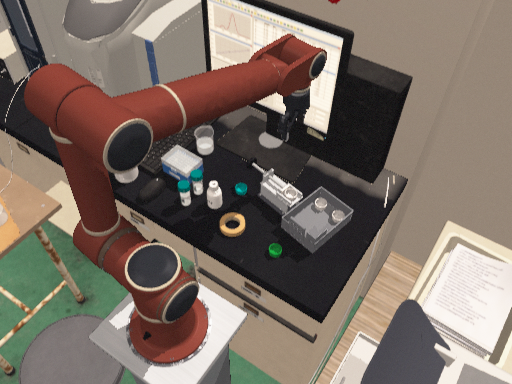

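The scene shows the feeder with a white cap on its deck (scene pixel ~288,196) and the tote beside it, with two white caps in its far half. The black push disc is at scene pixel ~(251,162). The turquoise (240,191) and green (274,251) caps on the bench are the look-alikes, so I'll leave them alone. Tote yaw comes out near -12.4° and the feeder near -11.5°, which agree. First I'll move behind the disc.

```bash
python3 -m crank '[[0,0,0.026,20,-6,0,1],[0,0,0.026,20,-6,0,1],[0,0,0.026,20,-6,0,1],[0,0,0.026,20,-6,0,1],[0,0,0.026,20,-6,0,1],[0,0,0.026,20,-6,0,1],[0,0,0.026,20,-6,0,1],[0,0,0.026,20,-6,0,1]]' 40
python3 - <<'E'
from h import *
o=st(); print(o['t'],o['tool_pos'],R.from_rotvec(o['tool_rot']).as_matrix().round(3),o['opening'],ctrl.finger_overhang,o['contact_force'])
M=R.from_rotvec(o['tool_rot']).as_matrix()
print('delta tool mm',1000*M.T@(np.array([0.5795,0.160,0.241])-o['tool_pos']))
p=eyes.get_image('side'); save(p,'side1.png')
i=cv2.imread('pics/side1.png'); cv2.imwrite('pics/side1b.png',cv2.resize(i[110:340,170:470],(780,598),interpolation=cv2.INTER_CUBIC))
print([(np.round(r['centre'],3).tolist(),round(r['confidence'],2)) for r in spotter.mark_of('plunger_face',p)])
E
```

```text
t: 2.27
tool_pos: [0.592, 0.1659, 0.4047]
tool_rot: [2.456, 1.956, -0.0]
contact_force: [0.4, -0.2, 0.2]
opening: -0.0001
2.2667 [0.5920166  0.16588304 0.4047006 ] [[ 0.224  0.975  0.001]
 [ 0.975 -0.224 -0.001]
 [-0.001  0.001 -1.   ]] -0.00010394016337220994 0.1734 [ 0.44015274 -0.24895869  0.24395409]
delta tool mm [ -8.34127563 -11.09887633 163.6960571 ]
[([0.57, 0.12, 0.079], 0.84)]
```

View pics/side1b.png

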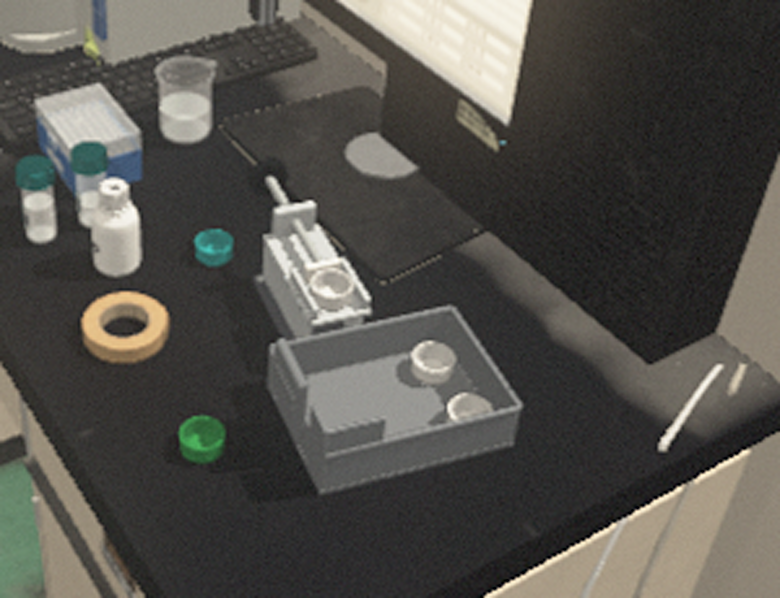

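```bash
python3 -m crank '[[0,0,0,-1,-2,20,1],[0,0,0,-1,-2,25,1],[0,0,0,-1,-2,25,1],[0,0,0,-1,-2,25,1],[0,0,0,-1,-2,25,1],[0,0,0,0,-1,20,1],[0,0,0,0,0,15,1],[0,0,0,0,0,5,1]]'
python3 - <<'E'
from h import *
o=st(); M=R.from_rotvec(o['tool_rot']).as_matrix()
print(o['t'],o['tool_pos'],o['contact_force'])
print('face in tool',1000*M.T@(np.array([0.5705,0.120,0.078])-o['tool_pos']))
p=eyes.get_image('side'); save(p,'side2.png')
i=cv2.imread('pics/side2.png'); cv2.imwrite('pics/side2b.png',cv2.resize(i[60:290,170:470],(780,598),interpolation=cv2.INTER_CUBIC))
E
```

```text
t: 3.03
tool_pos: [0.5827, 0.1614, 0.2436]
tool_rot: [2.442, 1.961, 0.013]
contact_force: [-0.9, 0.1, -1.2]
opening: -0.0004
3.0333 [0.58266844 0.16141189 0.24360353] [-0.86657425  0.14367626 -1.21777453]
face in tool [-43.09589916  -5.01511926 165.54497299]
```

View pics/side2b.png

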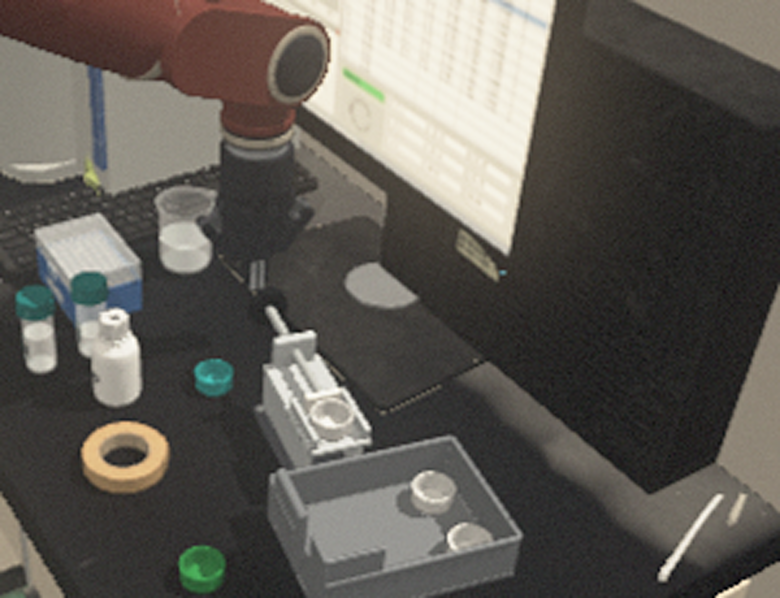

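Side view: the closed fingers stand just behind the black disc, crop ~(258,275) against (268,300). They need about 5 mm of lateral correction.

```bash
python3 -m crank '[[0,0,0,-9,-3,0,1],[0,0,0,-9,-2,0,1],[0,0,0,-9,0,0,1],[0,0,0,-9,0,0,1],[0,0,0,-9,0,0,1],[0,0,0,-9,0,0,1]]'
python3 - <<'E'
from h import *
o=st(); M=R.from_rotvec(o['tool_rot']).as_matrix()
print(o['t'],M.T@o['contact_force'],1000*M.T@(np.array([0.5705,0.120,0.078])-o['tool_pos']))
E
```

```text
t: 3.58
tool_pos: [0.5661, 0.1059, 0.248]
tool_rot: [2.441, 1.961, 0.025]
contact_force: [0.0, 3.9, -3.4]
opening: 0.0001
3.5833 [ 3.83285253 -0.86655493  3.40982018] [ 13.73261095  -1.87466165 170.09717461]
```

```bash
python3 -m crank '[[0,0,0,-8,0,2,1],[0,0,0,-8,0,2,1],[0,0,0,-8,0,2,1],[0,0,0,-8,0,2,1]]'
python3 - <<'E'
from h import *
o=st(); M=R.from_rotvec(o['tool_rot']).as_matrix()
print(o['t'],M.T@o['contact_force'],1000*M.T@(np.array([0.5705,0.120,0.078])-o['tool_pos']),M[:,2])
E
```

```text
t: 3.92
tool_pos: [0.5603, 0.0724, 0.2447]
tool_rot: [2.441, 1.959, 0.041]
contact_force: [0.2, 6.3, 4.3]
opening: 0.0001
3.9167 [ 6.25518709 -1.09921043 -4.25690265] [ 46.42434612  -4.55502201 167.25275228] [ 0.02741333  0.00764246 -0.99959497]
```

```bash
python3 -m crank '[[0,0,0,-6,0,0,1],[0,0,0,-5,0,0,1],[0,0,0,-4,0,0,1],[0,0,0,-4,0,0,1]]'
python3 - <<'E'
from h import *
o=st(); M=R.from_rotvec(o['tool_rot']).as_matrix()
print(o['t'],M.T@o['contact_force'],1000*M.T@(np.array([0.5705,0.120,0.078])-o['tool_pos']),M[:,2])
p=eyes.get_image('side'); save(p,'side3.png')
i=cv2.imread('pics/side3.png'); cv2.imwrite('pics/side3b.png',cv2.resize(i[60:290,170:470],(780,598),interpolation=cv2.INTER_CUBIC))
E
```

```text
t: 4.25
tool_pos: [0.5568, 0.0593, 0.2451]
tool_rot: [-2.449, -1.953, -0.09]
contact_force: [4.7, 19.4, -2.8]
opening: -0.0002
4.25 [19.84561797  0.19370614  3.85422577] [ 53.8380814   -5.09444324 169.95463602] [ 0.03951996  0.04226279 -0.99832461]
```

View pics/side3b.png

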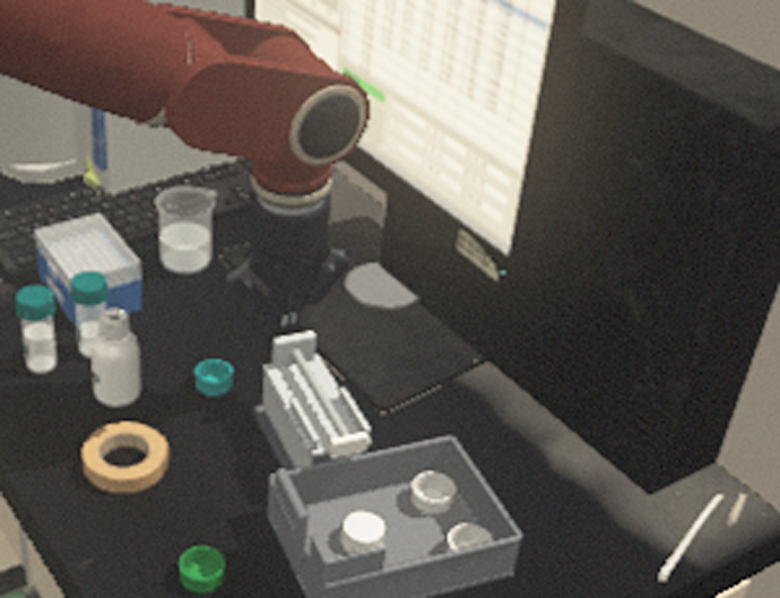

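Side view: the fingers are at the bearing block with 20 N on them, so the plunger is at its stop. The pushed cap is in the tote, closed side up, at crop ~(362,528). Now I'll hold for a moment, then back off.

```bash
python3 -m crank '[[0,0,0,0,0,0,1],[0,0,0,12,0,0,1],[0,0,0,15,0,0,1],[0,0,0,18,0,0,1],[0,0,0,18,0,0,1],[0,0,0,18,0,0,1],[0,0,0,18,0,0,1],[0,0,0,18,0,0,1]]'
python3 - <<'E'
from h import *
o=st(); M=R.from_rotvec(o['tool_rot']).as_matrix()
print(o['t'],o['tool_pos'],1000*M.T@(np.array([0.5705,0.120,0.078])-o['tool_pos']))
c,s=np.cos(np.radians(12.2)),np.sin(np.radians(12.2))
T=np.array([[s,c,0],[c,-s,0],[0,0,-1.]])
print(R.from_matrix(M.T@T).as_rotvec())
p=eyes.get_image('side'); save(p,'side4.png')
i=cv2.imread('pics/side4.png'); cv2.imwrite('pics/side4b.png',cv2.resize(i[60:290,170:470],(780,598),interpolation=cv2.INTER_CUBIC))
for q in ['tote','tote_grip','tote_corner','tote_corner_left','tote_corner_far_left','tote_corner_far_right']:
        print(q,[(np.round(r['centre'],3).tolist(),round(r['confidence'],2)) for r in spotter.mark_of(q,p)][:1])
E
```

```text
t: 4.97
tool_pos: [0.584, 0.1736, 0.2511]
tool_rot: [-2.458, -1.953, -0.086]
contact_force: [-0.2, -0.3, 0.1]
opening: -0.0002
4.9667 [0.58400379 0.17361698 0.25114017] [-62.74567653  -6.71240581 170.44816456]
[ 0.03347351 -0.04317894 -0.01538358]
tote [([0.531, -0.167, -0.001], 0.87)]
tote_grip [([0.435, -0.146, 0.084], 0.87)]
tote_corner [([0.602, -0.251, 0.002], 0.69)]
tote_corner_left [([0.46, -0.088, 0.004], 0.71)]
tote_corner_far_left [([0.632, -0.124, 0.005], 0.68)]
tote_corner_far_right [([0.604, -0.25, 0.005], 0.78)]
```

View pics/side4b.png

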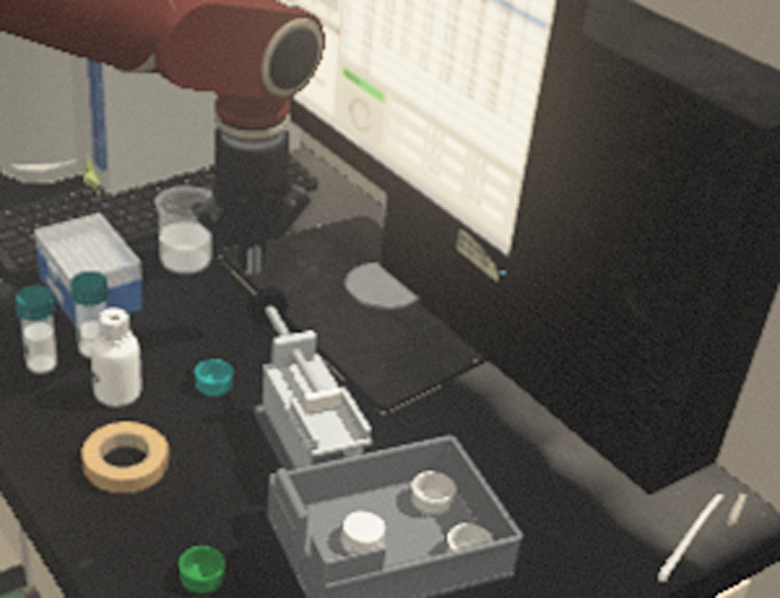

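The plunger is back out (black disc at crop ~265,300) and the white cap is in the tote. The tote hasn't moved. I'll rise, level the tool and cross over to the tab.

```bash
python3 -m crank '[[0.016,-0.02,-0.007,5,0,-30,0],[0.016,-0.02,-0.008,0,0,-35,0],[0,0,0,0,0,-35,0],[0,0,0,0,0,-20,0],[0,0,0,-20,-5,0,0],[0,0,0,-35,-8,0,0],[0,0,0,-38,-9,0,0],[0,0,0,-38,-9,0,0]]'; python3 -m crank '[[0,0,0,-38,-9,0,-0.5],[0,0,0,-38,-9,0,-0.5],[0,0,0,-38,-9,0,-0.5],[0,0,0,-38,-9,0,-0.5],[0,0,0,-25,-6,0,-0.5],[0,0,0,-12,-2,0,-0.5],[0,0,0,0,0,0,-0.5],[0,0,0,0,0,0,-0.5]]'
python3 - <<'E'
from h import *
o=st(); M=R.from_rotvec(o['tool_rot']).as_matrix()
print(o['t'],o['tool_pos'],o['opening'],'grip in tool',1000*M.T@(np.array([0.4345,-0.1455,0.080])-o['tool_pos']))
c,s=np.cos(np.radians(12.2)),np.sin(np.radians(12.2))
T=np.array([[s,c,0],[c,-s,0],[0,0,-1.]])
print(R.from_matrix(M.T@T).as_rotvec())
o=st(); p=eyes.get_image('wrist'); save(p,'w5.png')
print([(np.round(r['centre'],3).tolist(),round(r['confidence'],2)) for r in spotter.mark_of('tote_grip',p)])
E
```

```text
t: 5.98
tool_pos: [0.5226, 0.0482, 0.3758]
tool_rot: [-2.445, -1.972, 0.005]
contact_force: [0.8, -1.3, -0.0]
opening: 0.0427
t: 6.65
tool_pos: [0.4271, -0.1434, 0.3769]
tool_rot: [2.456, 1.947, -0.01]
contact_force: [-0.3, 0.7, 0.2]
opening: 0.0638
6.65 [ 0.42709682 -0.1434347   0.37694956] 0.06375107666139807 grip in tool [  2.40797419   7.2645531  296.95040425]
[ 0.00131699  0.00920583 -0.01719157]
[([0.434, -0.143, 0.083], 0.88)]
```

View pics/w5.png

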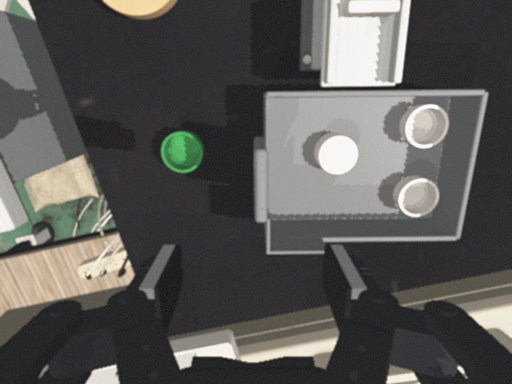

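The wrist view shows the tab at about (260,180) and all three white caps inside the tote. The tab's image position agrees with my grip estimate. Descending.

```bash
python3 -m crank '[[0,0.004,-0.008,1,4,25,-0.5],[0,0.005,-0.008,1,3,30,-0.5],[0,0,0,0,0,30,-0.5],[0,0,0,0,0,25,-0.5],[0,0,0,0,0,18,-0.5],[0,0,0,0,0,8,-0.5],[0,0,0,0,0,0,-0.5]]' 60
python3 - <<'E'
from h import *
o=st(); M=R.from_rotvec(o['tool_rot']).as_matrix()
print(o['t'],o['tool_pos'],o['opening'],'grip in tool',1000*M.T@(np.array([0.4345,-0.1455,0.080])-o['tool_pos']),M[:,2],o['contact_force'])
p=eyes.get_image('wrist'); save(p,'w6.png')
p=eyes.get_image('side'); save(p,'side6.png')
i=cv2.imread('pics/side6.png'); cv2.imwrite('pics/side6b.png',cv2.resize(i[140:340,200:400],(600,600),interpolation=cv2.INTER_CUBIC))
E
```

```text
t: 7.33
tool_pos: [0.4398, -0.1365, 0.2387]
tool_rot: [2.426, 1.986, 0.008]
contact_force: [-0.1, 0.3, -0.2]
opening: 0.064
7.3333 [ 0.43982984 -0.13654734  0.23871934] 0.06400341131930166 grip in tool [ -9.83500921  -4.80033214 158.6840152 ] [ 0.00830509 -0.0016333  -0.99996418] [-0.10499151  0.29484218 -0.18248683]
```

View pics/w6.png

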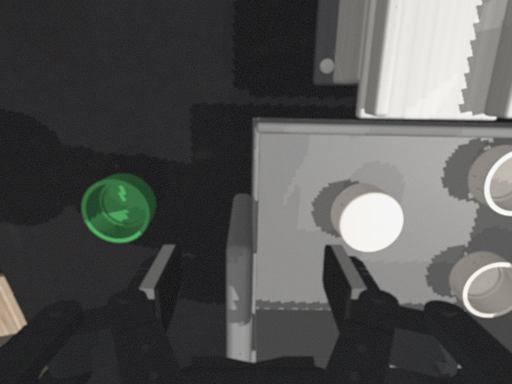

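View pics/side6b.png

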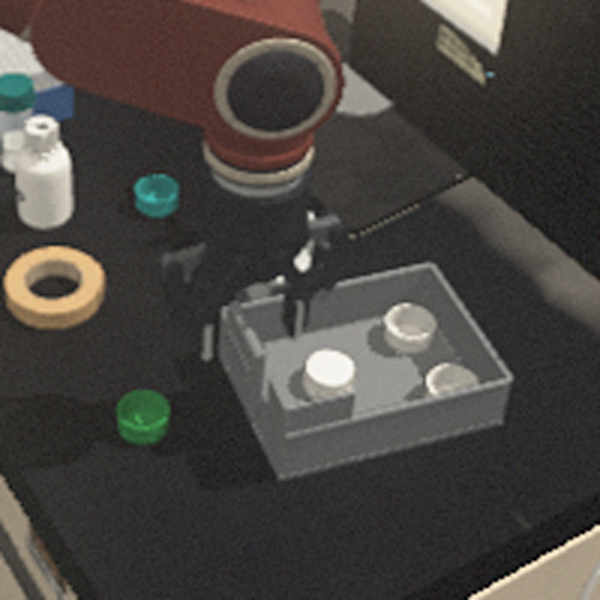

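The fingers straddle the tab (wrist view: tab at x~240, fingers at 160 and 340). I'll trim by -10, -5, +3 mm, then close.

```bash
python3 -m crank '[[0,0,0,-6,-3,2,-0.5],[0,0,0,-3,-2,1,-0.5],[0,0,0,0,0,0,-0.5]]' 60
python3 - <<'E'
from h import *
o=st(); M=R.from_rotvec(o['tool_rot']).as_matrix()
print('grip in tool',1000*M.T@(np.array([0.4345,-0.1455,0.080])-o['tool_pos']),o['contact_force'])
c,s=np.cos(np.radians(12.2)),np.sin(np.radians(12.2))
T=np.array([[s,c,0],[c,-s,0],[0,0,-1.]])
print(R.from_matrix(M.T@T).as_rotvec())
E
python3 -m crank '[[0,0,0,0,0,0,0],[0,0,0,0,0,0,0.3],[0,0,0,0,0,0,0.6],[0,0,0,0,0,0,1],[0,0,0,0,0,0,1],[0,0,0,0,0,0,1]]' 60
```

```text
t: 7.68
tool_pos: [0.4353, -0.1459, 0.242]
tool_rot: [2.416, 1.981, 0.015]
contact_force: [-0.3, 0.0, -0.0]
opening: 0.0639
grip in tool [  0.78124724  -3.97298374 161.95242903] [-0.28542072  0.0344643  -0.03311039]
[0.01922675 0.00315003 0.01573929]
t: 8.18
tool_pos: [0.4358, -0.1472, 0.2453]
tool_rot: [2.414, 1.976, 0.018]
contact_force: [-0.0, -0.6, -1.6]
opening: 0.0088
```

Closed on the tab with a 9 mm opening, but the tool has crept up and the grip sits about 10 mm high. I'll reopen slightly, go deeper and regrip.

```bash
python3 -m crank '[[0,0,0,0,0,0,0.4],[0,0,0,0,0,0,0.4],[0.01,0,0.008,0,0,4,0.4],[0.009,0,0.008,0,0,5,0.4],[0,0,0,2,0,3,0.4],[0,0,0,0,0,1,0.4]]' 60
python3 - <<'E'
from h import *
o=st(); M=R.from_rotvec(o['tool_rot']).as_matrix()
print('grip in tool',1000*M.T@(np.array([0.4345,-0.1455,0.080])-o['tool_pos']),o['contact_force'],o['opening'])
E
```

```text
t: 8.68
tool_pos: [0.4367, -0.1451, 0.2311]
tool_rot: [2.444, 1.964, -0.001]
contact_force: [-0.0, -0.9, 0.4]
opening: 0.0253
grip in tool [-1.15995841e-01 -2.71952121e+00  1.51109308e+02] [-0.03387076 -0.88581132  0.43250428] 0.025250959750535543
```

```bash
python3 -m crank '[[0,0,0,0,0,0,0.6],[0,0,0,0,0,0,0.8],[0,0,0,0,0,0,1],[0,0,0,0,0,0,1]]' 80
python3 -m crank '[[0,0,0,0,0,-4,1],[0,0,0,0,0,-8,1],[0,0,0,0,0,-12,1],[0,0,0,0,0,-15,1],[0,0,0,0,0,-15,1],[0,0,0,0,0,-12,1]]' 80
python3 - <<'E'
from h import *
o=st(); print(o['opening'],o['wrist_torque'])
p=eyes.get_image('side'); save(p,'side7.png')
i=cv2.imread('pics/side7.png'); cv2.imwrite('pics/side7b.png',cv2.resize(i[110:340,170:470],(780,598),interpolation=cv2.INTER_CUBIC))
E
```

```text
t: 9.02
tool_pos: [0.4368, -0.145, 0.2306]
tool_rot: [2.444, 1.965, -0.002]
contact_force: [0.2, 0.5, -0.7]
opening: 0.0091
t: 9.52
tool_pos: [0.4337, -0.1432, 0.2948]
tool_rot: [-2.442, -1.963, 0.012]
contact_force: [0.9, 0.9, -2.9]
opening: 0.0094
0.009391140926269184 [ 0.04320814  0.22084544 -0.02362523]
```

View pics/side7b.png

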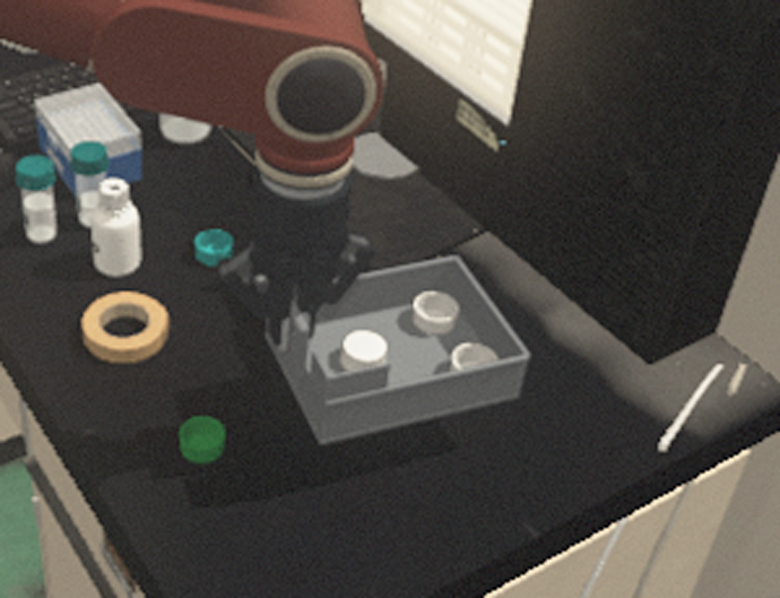

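```bash
python3 -m crank '[[0,0,0,0,0,-18,1],[0,0,0,0,0,-22,1],[0,0,0,0,0,-22,1],[0,0,0,0,0,-22,1],[0,0,0,0,0,-20,1],[0,0,0,0,0,-12,1]]' 80
python3 - <<'E'
from h import *
for n,uv,z in [('side',(420,248.5),0),('side',(170+505/2.6,110+150/2.6),.05),('scene',(110+685/2.6,110+188/2.6),0)]:
    p=eyes.get_image(n); f=192/np.tan(np.radians(p['vertical_fov']/2)); M=R.from_rotvec(p['rvec']).as_matrix()
    C=-M.T@p['tvec']; d=M.T@np.array([(uv[0]-p['cx'])/f,(uv[1]-p['cy'])/f,1]); print(C+d*(z-C[2])/d[2])
E
```

```text
t: 10.07
tool_pos: [0.4332, -0.1425, 0.4142]
tool_rot: [-2.438, -1.96, 0.016]
contact_force: [-0.1, -0.4, -2.3]
opening: 0.009
[ 7.90974659e-01 -2.37203001e-01 -1.11022302e-16]
[0.84980295 0.05445396 0.05      ]
[ 0.79765877 -0.24648408  0.        ]
```

Lifted cleanly: the tote hangs level with all three caps in it. The nearest obstacle ahead is the dark box at x≈0.79, which both views agree on. Now I'll start tipping the near end down.

```bash
python3 -m crank '[[-0.04,0,0,0,-4,0,1],[-0.06,0,0,0,-6,0,1],[-0.06,0,0,0,-6,0,1],[-0.06,0,0,0,-6,0,1],[-0.06,0,0,0,-6,0,1],[-0.05,0,0,0,-4,0,1]]' 80
python3 - <<'E'
from h import *
o=st(); M=R.from_rotvec(o['tool_rot']).as_matrix()
print(o['q'].round(2),M.round(3),o['opening'])
p=eyes.get_image('side'); save(p,'side8.png')
i=cv2.imread('pics/side8.png'); cv2.imwrite('pics/side8b.png',cv2.resize(i[80:310,170:470],(780,598),interpolation=cv2.INTER_CUBIC))
E
```

```text
t: 10.72
tool_pos: [0.4002, -0.1348, 0.3943]
tool_rot: [2.257, 1.814, 0.285]
contact_force: [0.6, 0.3, -2.0]
opening: 0.0091
[-0.53 -0.55  2.14  0.1   1.27 -0.33] [[ 0.214  0.932  0.293]
 [ 0.977 -0.207 -0.058]
 [ 0.006  0.299 -0.954]] 0.009137853564871828
```

View pics/side8b.png

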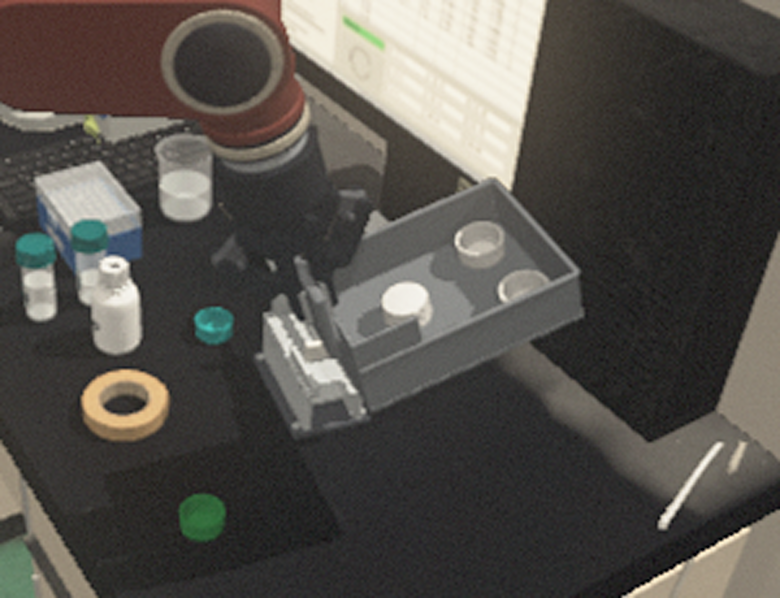

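```bash
python3 -m crank '[[-0.04,0,0,0,0,-8,1],[-0.06,0,0,0,0,-8,1],[-0.06,0,0,0,0,-8,1],[-0.06,0,0,0,0,-8,1],[-0.06,0,0,0,0,-8,1],[-0.06,0,0,0,0,-5,1],[-0.03,0,0,0,0,0,1],[0,0,0,0,0,0,1]]' 80
python3 - <<'E'
from h import *
o=st(); M=R.from_rotvec(o['tool_rot']).as_matrix()
print(o['q'].round(2),M.round(3),o['opening'])
p=eyes.get_image('side'); save(p,'side9.png')
i=cv2.imread('pics/side9.png'); cv2.imwrite('pics/side9b.png',cv2.resize(i[80:310,170:470],(780,598),interpolation=cv2.INTER_CUBIC))
E
```

```text
t: 11.43
tool_pos: [0.3789, -0.1299, 0.4167]
tool_rot: [2.023, 1.617, 0.562]
contact_force: [0.5, -0.0, -2.4]
opening: 0.009
[-0.58 -0.74  2.24  0.26  1.04 -0.42] [[ 0.215  0.776  0.593]
 [ 0.977 -0.181 -0.117]
 [ 0.016  0.604 -0.797]] 0.008960840929048483
```

View pics/side9b.png

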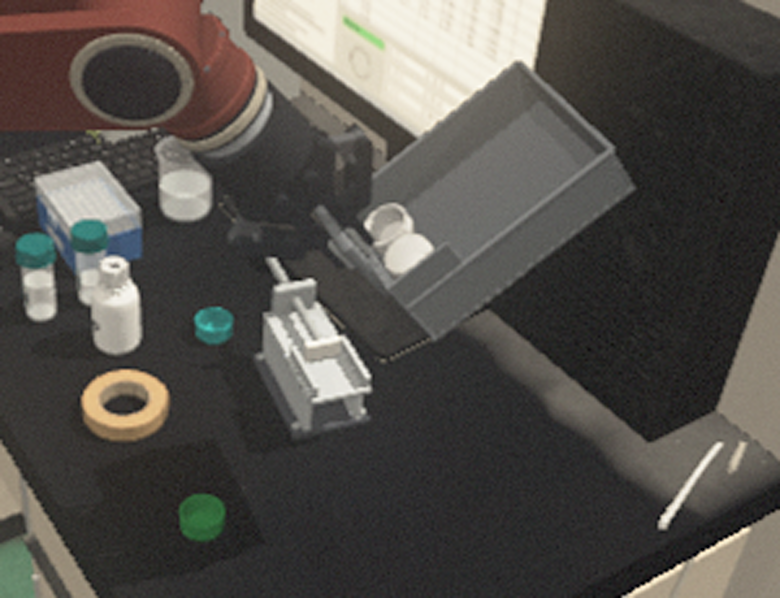

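Side view: tilted 37°, the caps have slid onto the near (-x) wall at crop ~(390,225) and (410,253). The third is hidden behind the raised wall. Now I'll roll the right side down, about the tool's y.

```bash
python3 -m crank '[[0,0.03,0,-3,0,0,1],[0,0.05,0,-5,0,0,1],[0,0.06,0,-6,0,0,1],[0,0.06,0,-6,0,0,1],[0,0.06,0,-6,0,0,1],[0,0.05,0,-4,0,0,1],[0,0.03,0,0,0,0,1]]' 80
python3 - <<'E'
from h import *
o=st(); M=R.from_rotvec(o['tool_rot']).as_matrix()
print(o['q'].round(2),M.round(3),o['opening'])
p=eyes.get_image('side'); save(p,'side10.png')
i=cv2.imread('pics/side10.png'); cv2.imwrite('pics/side10b.png',cv2.resize(i[80:310,170:470],(780,598),interpolation=cv2.INTER_CUBIC))
E
```

```text
t: 12.07
tool_pos: [0.3748, -0.1597, 0.4035]
tool_rot: [2.029, 1.833, 0.956]
contact_force: [-0.5, 0.3, -2.5]
opening: 0.0086
[-0.75 -0.65  2.21  0.66  1.28 -0.74] [[-0.003  0.793  0.609]
 [ 0.953 -0.181  0.242]
 [ 0.302  0.582 -0.755]] 0.008643664712093354
```

View pics/side10b.png

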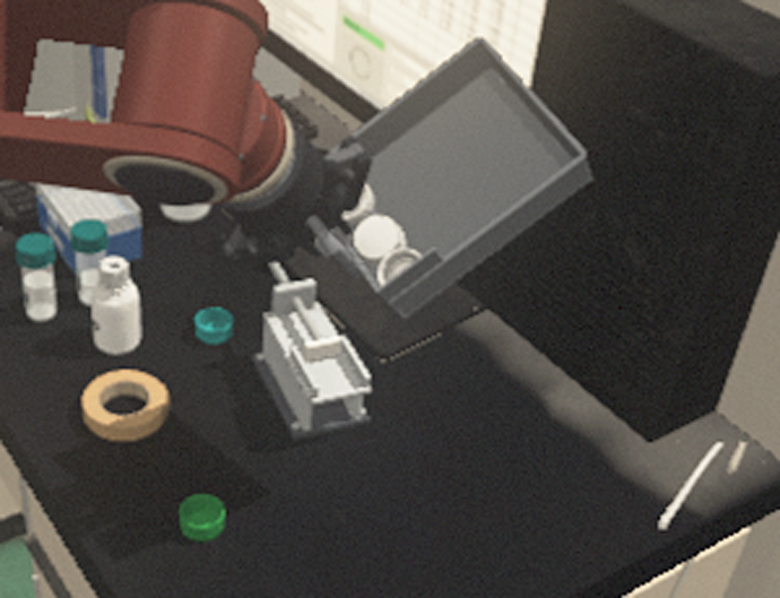

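All three caps are now visible in a row along the near wall, at crop (355,200), (378,237) and (400,268). I'll roll further so they pack into the corner.

```bash
python3 -m crank '[[0,0.04,0,-4,0,-2,1],[0,0.05,0,-5,0,-3,1],[0,0.06,0,-5,0,-3,1],[0,0.06,0,-5,0,-3,1],[0,0.06,0,-5,0,-3,1],[0,0.05,0,-3,0,-2,1],[0,0.03,0,0,0,0,1],[0,0,0,0,0,0,1]]' 80
python3 - <<'E'
from h import *
o=st(); M=R.from_rotvec(o['tool_rot']).as_matrix()
print(o['q'].round(2),M.round(3),o['opening'])
for c in ['side','scene']:
    p=eyes.get_image(c); save(p,c+'11.png')
    i=cv2.imread(f'pics/{c}11.png'); i=i[50:280,170:470] if c=='side' else i[60:290,170:470]; cv2.imwrite(f'pics/{c}11b.png',cv2.resize(i,(780,598),interpolation=cv2.INTER_CUBIC))
E
```

```text
t: 12.78
tool_pos: [0.3676, -0.1917, 0.3968]
tool_rot: [-1.974, -2.005, -1.386]
contact_force: [0.4, 0.2, -2.7]
opening: 0.0088
[-0.87 -0.51  2.17  0.91  1.6  -0.92] [[-0.208  0.807  0.553]
 [ 0.803 -0.183  0.568]
 [ 0.559  0.562 -0.61 ]] 0.008836815490247398
```

View pics/side11b.png

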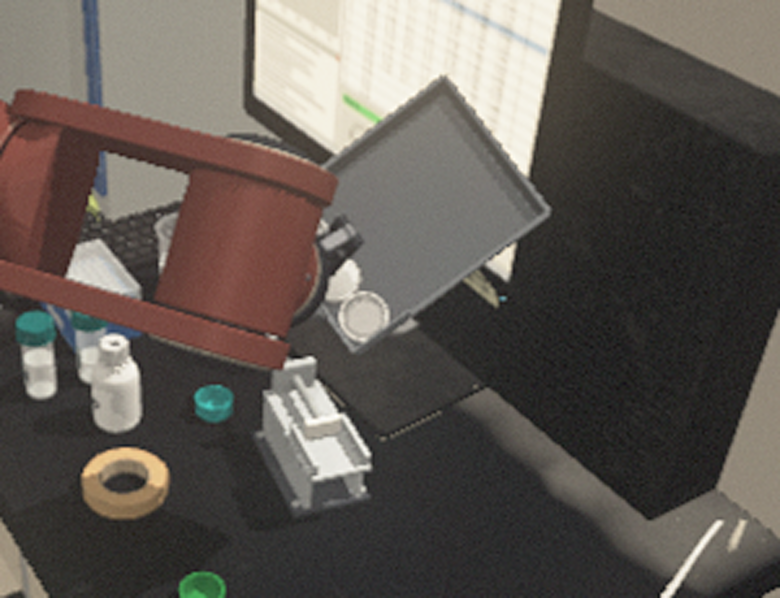

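View pics/scene11b.png

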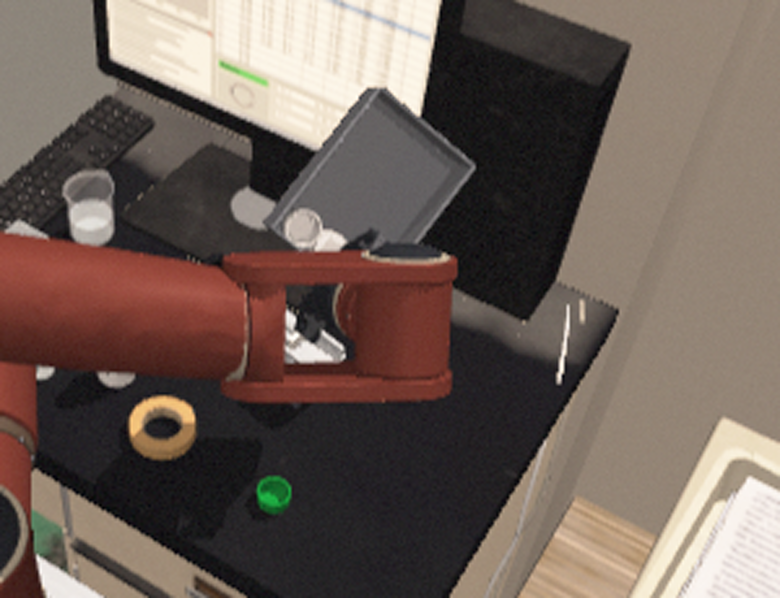

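```bash
cat > ov.py <<'E'
from h import *
def ov(tag,crops):
    o=st(); M=R.from_rotvec(o['tool_rot']).as_matrix()
    B=np.stack([M[:,1],M[:,0],-M[:,2]],1); g=o['tool_pos']+M@[0,0,.151]
    W=lambda v: g+B@(np.array(v)-[-.098,0,.080])
    print('tilt',np.degrees(np.arccos(B[2,2])),'slope',(-B[2]).round(2),'corners',[W(v).round(3).tolist() for v in [(-.09,-.065,.003),(-.09,.065,.003),(.09,.065,.003),(.09,-.065,.003)]],o['q'].round(2),o['opening'])
    for c in crops:
        x0,y0=crops[c]; p=eyes.get_image(c); save(p,f'{c}{tag}.png'); i=cv2.imread(f'pics/{c}{tag}.png')
        i=cv2.resize(i[y0:y0+150,x0:x0+200],(800,600),interpolation=cv2.INTER_CUBIC)
        T=lambda v:(int((proj(p,W(v))[0]-x0)*4),int((proj(p,W(v))[1]-y0)*4))
        for k,v in enumerate([(-.09,-.065,.003),(-.09,.065,.003),(.09,.065,.003),(.09,-.065,.003)]): cv2.circle(i,T(v),4,[(0,0,255),(0,255,0),(255,0,0),(0,255,255)][k],-1)
        for y in (-.045,-.005,.035):
            for col,z in(((255,0,255),.003),((255,255,0),.022)):
              pts=np.array([T((-.07+.02*np.cos(t),y+.02*np.sin(t),z)) for t in np.linspace(0,6.28,30)]); cv2.polylines(i,[pts],True,col,1)
        cv2.imwrite(f'pics/{c}{tag}b.png',i)
E
python3 - <<'E'
from ov import *
ov('12',{'scene':(210,60),'side':(230,60)})
E
```

```text
tilt 52.396250083267454 slope [-0.56 -0.56 -0.61] corners [[0.514, -0.116, 0.226], [0.487, -0.011, 0.299], [0.632, -0.044, 0.4], [0.659, -0.149, 0.328]] [-0.87 -0.51  2.17  0.91  1.59 -0.92] 0.008778424726503219
```

View pics/scene12b.png

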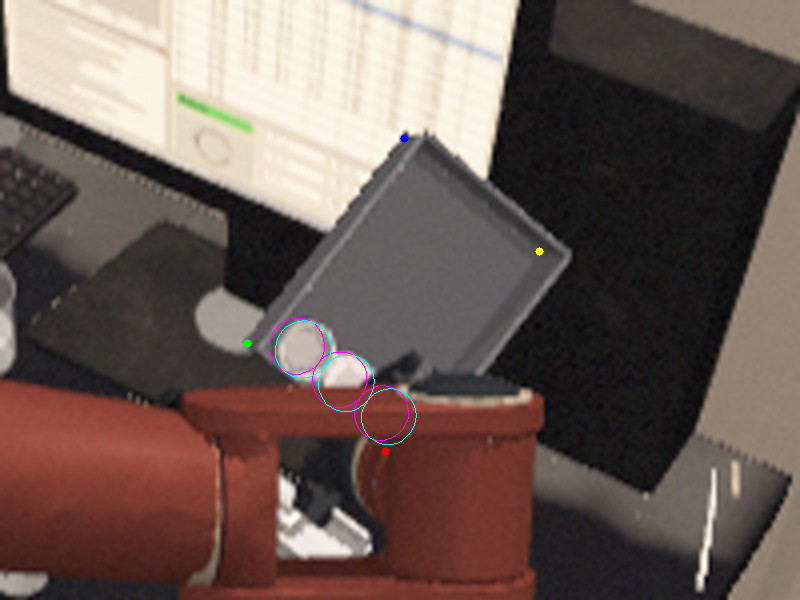

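View pics/side12b.png

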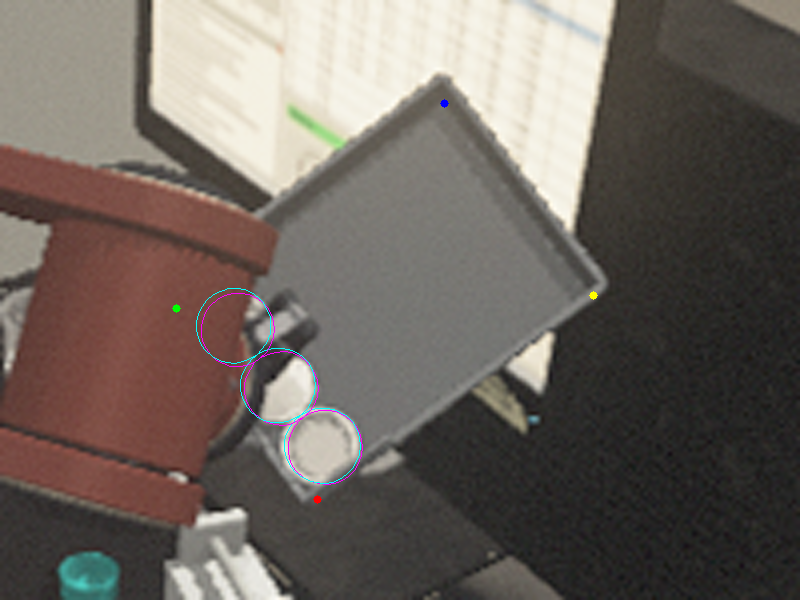

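The overlay uses the tote pose computed from the tool pose. The visible caps sit on the predicted touching row along the -x wall from the raised corner, so the farthest is about 102 mm from it. I'll hold still for a moment and check that nothing moves.

```bash
python3 -m crank '[[0,0,0,0,0,0,1],[0,0,0,0,0,0,1],[0,0,0,0,0,0,1],[0,0,0,0,0,0,1],[0,0,0,0,0,0,1],[0,0,0,0,0,0,1]]' 80
python3 - <<'E'
from ov import *
p=eyes.get_image('wrist'); save(p,'w13.png')
ov('13',{'scene':(210,60),'side':(230,60)})
o=st(); print(abs(o['dq']).max(),o['contact_force'],o['tool_pos'],o['t'])
E
```

```text
t: 13.48
tool_pos: [0.3677, -0.1899, 0.3987]
tool_rot: [1.974, 2.013, 1.385]
contact_force: [-0.4, 0.3, -1.9]
opening: 0.009
tilt 52.305677583057445 slope [-0.57 -0.55 -0.61] corners [[0.514, -0.115, 0.228], [0.487, -0.01, 0.3], [0.632, -0.042, 0.402], [0.659, -0.147, 0.33]] [-0.87 -0.51  2.17  0.91  1.59 -0.92] 0.009212336210621307
0.009161068025029468 [-0.55700129  0.53769939 -1.5420335 ] [ 0.36764989 -0.19000926  0.39860632] 13.6333
```

View pics/w13.png

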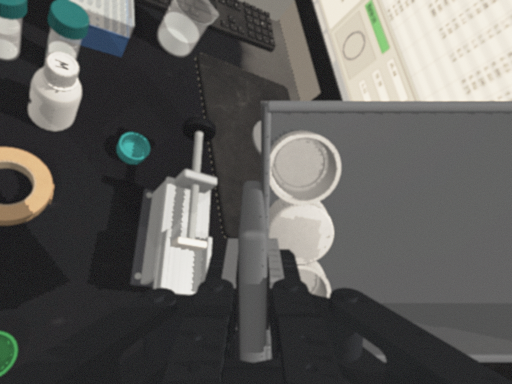

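View pics/scene13b.png

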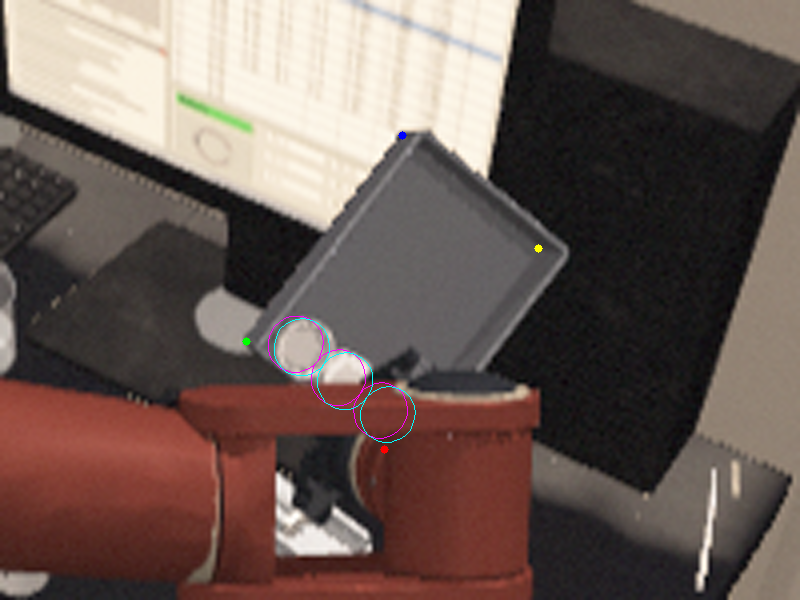

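View pics/side13.png

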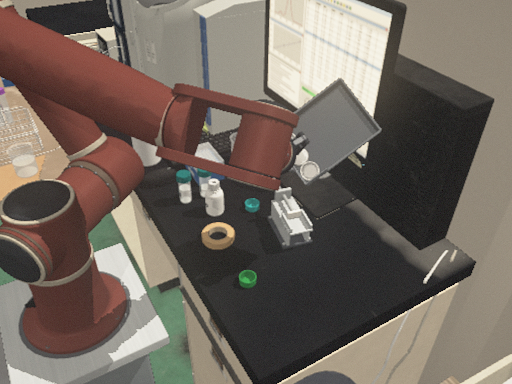

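The wrist view shows three caps in a touching row on the -x wall, at (304,165), (301,232) and (~315,278). The plunger is out (disc at 200,128), the bystanders are in place, and nothing is moving. Handing in.

Run:
```python
from h import *
print(ctrl.finish_job())
```

```text
the job is handed in; nothing more can be done
None
```

I pushed the plunger in to its stop and let it spring back, which dropped the cap into the tote. Then I lifted the tote by its tab and tipped it near end down, then right side down, and handed the job in at about 13.6 s. No verdict was reported.

**Plunger:** the stop showed as a jump to about 20 N, against 5.4 N for the spring alone. The wrist view before hand-in shows the plunger out again.

**Final hold:** the tote was held tilted by about 52°, gripped at 80 N and still. By calculation its lowest floor corner was about 0.23 m above the worktop, clear of the feeder.

**Caps:** all three lie in a touching row along the near wall from the raised corner. Their positions match the predicted row in the scene and side views to a few millimetres, so the farthest should be about 102 mm from the corner against the 110 mm limit. That figure comes from the overlay, not a direct measurement. The fed cap landed closed side up.

**Bystanders:** in the last pictures those in view stood where they started. I did not measure their positions again, and the mouse was hidden behind the arm or out of frame.

**What went off plan:** the tool crept a few millimetres upward while holding, so my first grip on the tab was about 10 mm too high. I reopened and gripped again before lifting.

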